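# Refit the drain lever of the ultrasonic tank and snap in its retaining clip

### The job

The drain valve of the ultrasonic tank has been descaled and its lever is off. Put the lever back over the valve's spindle, right down on the valve and lying across the pipe, then push the retaining clip sideways into the spindle's groove, firmly but without forcing it, until it snaps fully home, and let go. Leave the other things on the counter where they are.

Things in the scene. Friction and masses are not known exactly. Their poses are not given: they have to be found in the camera images.
- tank: Steel ultrasonic tank with its drain valve, fixed. Origin on the counter straight below the valve's spindle. The drain pipe runs along y: the tank's wall is 115 mm from the spindle on the +y side (tank 300 mm along y, 240 along x, 187 high, lid handle to 217), the hose barb ends 64 mm from it on the -y side, 52 mm up. z is up.
- spindle: Upright steel spindle on the brass valve, fixed. Origin on its axis at the valve's flat top, 82 mm above the counter, on which the lever sits; axes parallel to the tank's. Lowest 10 mm: 14 mm square (flats square to x and y). Above: round, 14 mm diameter, top at 30 mm, bevelled, with a groove from 15.5 to 21.5 mm whose core is 9 mm in diameter.
- groove (a point): Point on the spindle's axis at half height of the groove, 18.5 mm above the valve's top. A contact force of more than 50 N between clip and spindle, the squeeze of the prongs included, harms the spindle's packing; a sideways push of up to 25 N stays below that.
- lever: Loose aluminium drain lever, about 90 g. Hub 30 x 30 mm, 16 mm high, with a 16 mm square hole right through, sides along x and y; arm 8 to 10 mm thick, 15 to 17 mm wide along +x to 92 mm from the hole's axis, its outer half a black grip. Origin on the hole's axis at the underside, z up. Fitted, its x axis lies along the spindle's x or -x, across the pipe.
- lever_hub_top (a point): Centre of the hole at the top face of the lever's hub. Fitted, that face is 0.5 mm above the lower edge of the groove: a clip lying flat on the hub is at the height to slide into the groove.
- clip: Loose dark steel retaining clip lying flat, about 72 g: a C 4 mm thick, 27 mm wide, mouth to +x, prongs ending at x = 11 mm; a tail 16 mm wide back to x = -38. Origin at the underside in the middle of the C, z up. The noses of the two sprung prongs, 5.4 mm apart at x = 3.7 mm, spring over the 9 mm core at a push of about 10 to 20 N along x.
- clip_seat (a point): Middle of the clip's C at half thickness, 2 mm above its underside; it meets the groove point when the clip is home, where the bottom of the C, 4.7 mm behind this point, stops hard on the core.
- clip_fin (a point): Middle of the clip's upright grip fin, x = -28 mm, 16 mm above the underside. The fin is 14 mm along the clip's x, 12 mm along its y, and stands on the tail from 4 to 28 mm above the underside.
- sauce_boat: Bystander: stained white porcelain sauce boat, 170 mm long, 80 mm high; origin under its middle.
- knob: Bystander: glazed porcelain knob on a brass foot, 42 mm in diameter, 45 mm high, upright; origin under it.
- eye_bath: Bystander: glass eye bath, a small cup on a foot, 42 mm in diameter, 52 mm high, upright; origin under it.
- ruler: Bystander: brass ruler 200 x 26 x 3 mm lying flat, long along x; origin under its middle.

How it is judged:
By the outcome, as a careful person would: the job done as asked, in the order asked, and still so for the second after the job is handed in, with the robot touching nothing.
It also fails if it takes over 67 s, if anything falls off the work surface, if the arm or the gripper's body presses on something with over 40 N, if the wrist force passes 120 N, or if a joint passes its speed limit or range.

### The arm

A 7-joint arm with a two-finger parallel gripper is mounted at the origin on the work surface. World frame = base frame: x ahead of the robot, y to its left, z up, the work surface at z = 0. Lengths are in m, angles in rad, forces in N, time in s.
With the tool pointing down it reaches from about 0.425 to 0.875 m from the base axis. Payload 4.7 kg.
Tool frame: the origin (TCP) lies where the fingers leave the gripper's body, on its centre line; the fingertips stand 70 mm ahead of it and the grasp point (between the pads) lies 51 mm ahead of it; z points along the fingers, y is the line along which they close (so a half turn about z gives the same grasp; the last joint's range is limited). The gripper opens to 87 mm and grips with 3 to 60 N. Pads are 19 mm wide; open, the fingers measure 117 mm over their backs; the gripper's body (75 mm by 190 mm) begins 51 mm behind the grasp point.
Start: joints at [1.321, 0.321, -0.07, 1.45, 0.023, 1.371, -0.057], TCP at [0.169, -0.628, 0.292] pointing down, gripper open.
Joint ranges: [-2.86, 2.86], [-0.3, 2.09], [-1.38, 1.24], [0.06, 2.45], [-1.56, 4.7], [0.09, 2.05], [-2.69, 2.69]. Speed limits (rad/s): [2.57, 2.57, 3.14, 3.14, 3.14, 3.14, 3.14].

### API

Orientations are given as a 3x3 rotation matrix whose columns are the frame's x, y, z axes.
In Python, from workcell import ctrl gives the robot as it stands.
- The arm moves only by the tool move_arm, never from a script. Its arguments are lists of equal length, an entry for each row: "travel": the shift along the tool's x, y, z normalised to -1 to 1, where 1 is 40 mm, a list of three; "angular": the turn, a rotation vector about the tool's x, y, z normalised to -1 to 1, where 1 is 8 degrees, a list of three; "jaw": the gripper command: -1 is shut, 1 is fully open, values between are in proportion. In form: {"travel": [[tx, ty, tz], ...], "angular": [[ax, ay, az], ...], "jaw": [jaw, ...]}. A call has 1 to 5 rows; each row shifts and turns the commanded pose from where the row before left it, along the tool's axes as they then stand; what a row does not reach is not made up. A row lasts 1/8 s, in which the tool goes at most 62.5 mm and 10.7 degrees, less where a joint would pass 70% of its speed; a pose out of reach is approached as far as the arm can. A call with a number of a shift or a turn outside -1 to 1 is refused whole. A call with a gripper value outside its range is refused whole. The fingers move at their own pace and stop on an object; "newtons" is the grip in N (left out, the last holds). Time passes only in rows, so rows that do not move let the fingers close. It gives the time, the measured TCP pose, the force, the opening and the grip force at its end, in the units of the state.
- ctrl.observe(): the state, without advancing time (a new reading comes with each control period).
- ctrl.snapshot(name): name is "side" or "top"; returns (picture, depth): 420x560x3 uint8, red, green, blue; 420x560 float32, m along the optical axis (not along the pixel's ray), 0 where there is no reading.
- ctrl.camera_info(name): a dict with "mtx" (3x3 intrinsics, pixels), "distortion" ([k1, k2, p1, p2, k3] as OpenCV has them; the pictures are not rectified), "R" (3x3) and "t" (3): a world point X has camera coordinates R X + t. Camera axes: x right, y down, z forward; pixel columns grow to the right and rows downward; lengths in m; the calibration is good to about 2 mm. A picture is of the moment at which its call begins. camera_info takes no time and is no camera call.
- ctrl.close_job(): hands the job in; it is judged then, once.
The state is a dict: "t": time; "qpos": joint angles; "qvel": joint speeds; "effort": joint torques, N m; "eef_pos": TCP position; "tcp_rot": TCP orientation; "contact_force": force on the tool from outside, world axes, zero at the start; "ft_torque": the same for the moment, N m; "grip_width": finger opening in m; "finger_force": force on a finger pad.
Only numpy, scipy, OpenCV 4.12 (cv2) and the standard library are available. Lean on these libraries where they do the work, as an engineer would, in place of code of your own. Each camera call takes 0.05 s, during which the arm holds its last target. There are 200 camera calls.

## Working session

There is one attempt and no reset: what is moved stays moved. The work goes in short steps, Python scripts to look and compute and a tool call to move; the robot and the scene stay as the last step left them, time stands still between calls to the robot, and variables do not carry over. Pictures are saved under pics/ and viewed, at most 10 in all, crops included, and the job is handed in when it is done.

Besides the shell and the picture viewer there is one more tool, called after "Emit:" as name(argument=value, ...), one argument or row to a line, values as JSON. move_arm: Moves the arm, as the interface text tells. Its arguments: {"type":"object","properties":{"travel":{"type":"array"},"angular":{"type":"array"},"jaw":{"type":"array"},"newtons":{"type":"number"}},"required":["travel","angular","jaw"]}

```bash
mkdir -p pics
cat > h.py <<'E'
import numpy as np, cv2
from workcell import ctrl
def snap(n,f):
    im,d=ctrl.snapshot(n); cv2.imwrite(f'pics/{f}.png',im[...,::-1]); np.save(f'pics/{f}.npy',d); return im,d
def ray(n,u,v):
    c=ctrl.camera_info(n); K=np.array(c['mtx']);p=cv2.undistortPoints(np.array([[[u,v]]],float),K,np.array(c['distortion']))[0,0]
    R=np.array(c['R']);t=np.array(c['t']); return -R.T@t, R.T@np.array([p[0],p[1],1.])
def atz(n,u,v,z):
    o,d=ray(n,u,v); return (o+d*(z-o[2])/d[2]).round(4)
def dep(n,u,v,D):
    o,d=ray(n,u,v); return (o+d*float(D[int(v),int(u)])).round(4)
def proj(n,X):
    c=ctrl.camera_info(n);R=np.array(c['R']);return cv2.projectPoints(np.array(X,float).reshape(-1,1,3),cv2.Rodrigues(R)[0],np.array(c['t'],float),np.array(c['mtx']),np.array(c['distortion']))[0][:,0].round(1)
E
python3 - <<'E'
from h import *
a,_=snap('top','top0'); b,_=snap('side','side0')
for n in('top','side'):
    c=ctrl.camera_info(n); print(n,ray(n,280,210),np.array(c['mtx'])[0,0])
s=ctrl.observe(); print(s['t'],s['eef_pos'],s['tcp_rot'],s['grip_width'],s['contact_force'])
E
```

```text
top (array([ 0.54525647, -0.2468025 ,  0.82830338]), array([ 0.03707706,  0.0099654 , -0.99933153])) 406.57168273327807
side (array([0.49915352, 0.50374902, 0.97195082]), array([ 0.05677544, -0.64717398, -0.76045305])) 535.5705693462343
0.1 [ 0.16935016 -0.62715412  0.2912792 ] [[ 9.65397242e-01  2.60783187e-01 -5.43589404e-04]
 [ 2.60783734e-01 -9.65395873e-01  1.62879703e-03]
 [-1.00016086e-04 -1.71419544e-03 -9.99998526e-01]] 0.08739768699161958 [ 0.02745106 -0.33805546 -0.49158034]
```

View pics/top0.png

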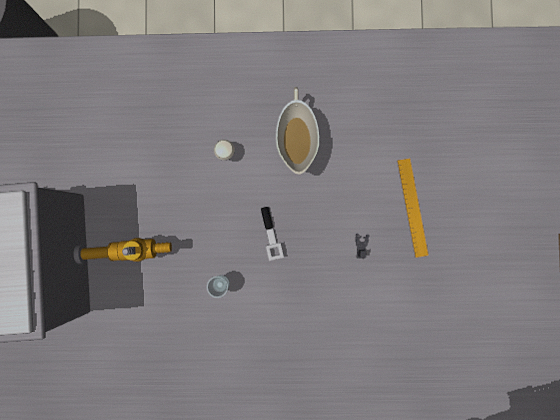

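View pics/side0.png

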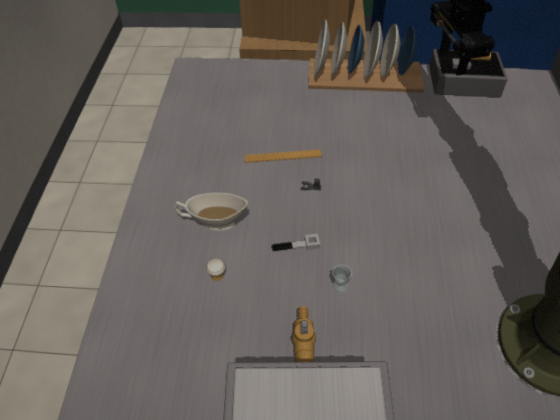

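The top view shows the spindle at about (130,250), the lever hub at (276,252) with its arm up to (266,210), and the clip at (362,246) with its mouth up. The side view agrees. Next I enlarge the three parts.

Run:
```python
from h import *
im=cv2.imread('pics/top0.png')
def c(im,u,v,w,h,s): return cv2.resize(im[v:v+h,u:u+w],None,fx=s,fy=s,interpolation=cv2.INTER_CUBIC)
A=np.hstack([c(im,105,230,80,40,5),c(im,340,228,40,40,5)])
B=c(im,250,203,50,65,5)
si=cv2.imread('pics/side0.png')
C=c(si,270,230,60,26,5); D=c(si,290,172,40,26,5)
E=c(si,275,300,60,60,5)
W=np.zeros((600,800,3),np.uint8)
W[:200,:600]=A; W[200:525,:250]=B; W[200:330,250:550]=C; W[200:330,560:760]=D; W[330-60+65:330+5+300-35,250:550]=E[:265]
cv2.imwrite('pics/m0.png',W)
D=np.load('pics/top0.npy')
for u,v in[(130,250),(276,246),(266,215),(362,240),(362,255),(200,200)]: print(u,v,dep('top',u,v,D))
```

```text
130 250 [0.5045 0.0292 0.1052]
276 246 [ 0.5039 -0.2298  0.0182]
266 215 [ 0.5659 -0.2103  0.0101]
362 240 [ 0.5128 -0.4036  0.0009]
362 255 [ 0.4846 -0.3978  0.0281]
200 200 [ 0.5988 -0.0751  0.0006]
```

View pics/m0.png

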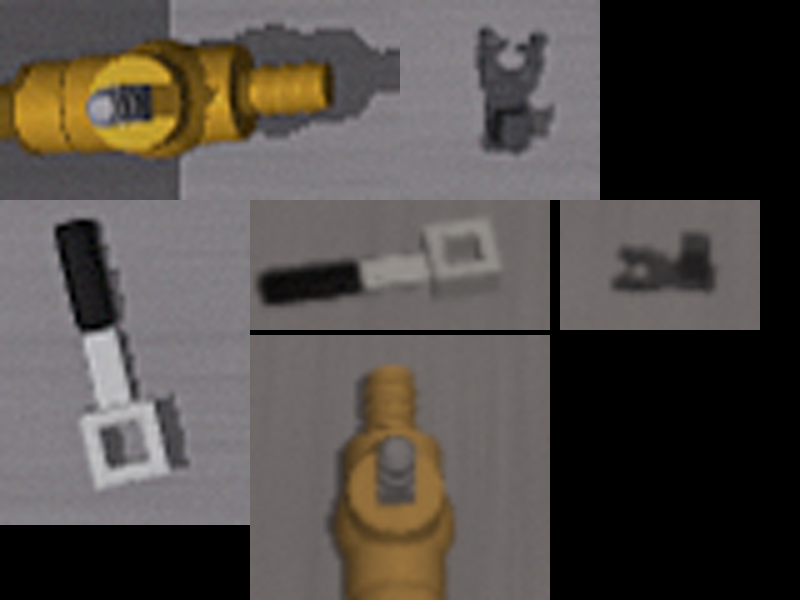

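Run:
```python
from h import *
print('sp',atz('top',125,250.8,.112),atz('side',304.2,322.6,.112))
print('hub',atz('top',274.7,251.6,.016),atz('side',312,238.2,.016))
print('armend',atz('top',265,206.8,.011),'side',atz('side',272,246.7,.011))
print('clipC',atz('top',362,239.2,.004),'fin depth>.024:')
for n,w in(('top',(345,380,230,265)),('side',(295,330,172,200))):
  D=np.load(f'pics/{n}0.npy'); P=[dep(n,u,v,D) for u in range(w[0],w[1]) for v in range(w[2],w[3])]
  P=np.array([p for p in P if .022<p[2]<.04]); print(n,len(P),P.mean(0),P.min(0),P.max(0))
D=np.load('pics/top0.npy')
P=np.array([dep('top',u,v,D) for u in range(90,190) for v in range(230,270)])
Q=P[P[:,2]>.106]; print('sptop',len(Q),Q.mean(0))
Q=P[(P[:,2]>.04)&(P[:,1]<-.005)]; print('barb',len(Q),Q.mean(0), Q.min(0)); Q=P[(P[:,2]>.04)&(P[:,2]<.075)&(P[:,1]>.06)]; print('pipe',len(Q),Q.mean(0))
# hub/arm via depth
P=np.array([dep('top',u,v,D) for u in range(250,300) for v in range(200,270)])
Q=P[(P[:,2]>.0135)&(P[:,2]<.02)]; print('hubtop',len(Q),Q.mean(0),Q.min(0),Q.max(0))
Q=P[(P[:,2]>.005)]; c=np.polyfit(Q[Q[:,0]>.52][:,0],Q[Q[:,0]>.52][:,1],1); print('arm slope',c, len(Q),Q.max(0))
```

```text
sp [0.5036 0.0355 0.112 ] [0.5021 0.0355 0.112 ]
hub [ 0.4927 -0.227   0.016 ] [ 0.4932 -0.2304  0.016 ]
armend [ 0.5825 -0.2085  0.011 ] side [ 0.5816 -0.2056  0.011 ]
clipC [ 0.5145 -0.4031  0.004 ] fin depth>.024:
top 44 [ 0.48666591 -0.39922045  0.02747955] [ 0.4806 -0.4061  0.0235] [ 0.4926 -0.3938  0.0303]
side 33 [ 0.48732727 -0.39777879  0.02814545] [ 0.481  -0.4066  0.0223] [ 0.4936 -0.3923  0.0342]Traceback (most recent call last):
  File "<stdin>", line 10, in <module>
  File "h.py", line 11, in dep
    o,d=ray(n,u,v); return (o+d*float(D[int(v),int(u)])).round(4)
        ~~~^^^^^^^
  File "h.py", line 6, in ray
    c=ctrl.camera_info(n); K=np.array(c['mtx']);p=cv2.undistortPoints(np.array([[[u,v]]],float),K,np.array(c['distortion']))[0,0]
ValueError: time passes only in moves, steps and waits
```

```bash
sed -i "s/^def ray/_c={}\ndef info(n):\n    if n not in _c: _c[n]=ctrl.camera_info(n)\n    return _c[n]\ndef ray/; s/c=ctrl.camera_info(n)/c=info(n)/" h.py; sed -i "s/_c\[n\]=ctrl.*/_c[n]={k:np.array(v) for k,v in ctrl.camera_info(n).items()}/" h.py; sed -i 's/_c\[n\]=c=info.*/X/' h.py; grep -n info h.py
python3 - <<'E'
from h import *
_=info
D=np.load('pics/top0.npy')
P=np.array([dep('top',u,v,D) for u in range(90,190) for v in range(230,270)])
Q=P[P[:,2]>.106]; print('sptop',len(Q),Q.mean(0))
Q=P[(P[:,2]>.04)&(P[:,1]<-.005)]; print('barb',len(Q),Q.mean(0), Q.min(0)); Q=P[(P[:,2]>.04)&(P[:,2]<.075)&(P[:,1]>.06)]; print('pipe',len(Q),Q.mean(0))
P=np.array([dep('top',u,v,D) for u in range(250,300) for v in range(200,270)])
Q=P[(P[:,2]>.0135)&(P[:,2]<.02)]; print('hubtop',len(Q),Q.mean(0),Q.min(0),Q.max(0))
Q=P[(P[:,2]>.005)]; c=np.polyfit(Q[Q[:,0]>.52][:,0],Q[Q[:,0]>.52][:,1],1); print('arm slope',c, len(Q),Q.max(0))
E
```

```text
6:def info(n):
7:    if n not in _c: _c[n]={k:np.array(v) for k,v in ctrl.camera_info(n).items()}
10:    c=info(n); K=np.array(c['mtx']);p=cv2.undistortPoints(np.array([[[u,v]]],float),K,np.array(c['distortion']))[0,0]
17:    c=info(n);R=np.array(c['R']);return cv2.projectPoints(np.array(X,float).reshape(-1,1,3),cv2.Rodrigues(R)[0],np.array(c['t'],float),np.array(c['mtx']),np.array(c['distortion']))[0][:,0].round(1)
sptop 74 [ 0.51446622 -0.04502838  0.31406216]
barb 166 [ 0.51075301 -0.04691867  0.15553735] [ 0.4951 -0.2468  0.0453]
pipe 457 [0.4992709  0.08768249 0.06353173]
hubtop 154 [ 0.49341429 -0.22673896  0.01589026] [ 0.476  -0.2434  0.0136] [ 0.5458 -0.2097  0.0192]
arm slope [ 0.24386286 -0.34955583] 483 [ 0.5822 -0.1815  0.8283]
```

Emit:
move_arm(
  travel=[
    [0.7,-0.5,0.15],
    [0.7,-0.5,0.15],
    [0.7,-0.5,0.15],
    [0.7,-0.5,0.15],
    [0.7,-0.5,0.15],
  ],
  angular=[
    [0,0,0],
    [0,0,0],
    [0,0,0],
    [0,0,0],
    [0,0,0],
  ],
  jaw=[1,1,1,1,1],
)

```text
t: 0.72
eef_pos: [0.2791, -0.4933, 0.2616]
tcp_rot: [[0.965, 0.261, -0.0], [0.261, -0.965, 0.001], [-0.0, -0.001, -1.0]]
contact_force: [1.1, 0.2, 0.4]
grip_width: 0.0873
finger_force: 0.0
```

Emit:
move_arm(
  travel=[
    [0.7,-0.5,0.15],
    [0.7,-0.5,0.15],
    [0.7,-0.5,0.15],
    [0.7,-0.5,0.15],
    [0.7,-0.5,0.15],
  ],
  angular=[
    [0,0,0.1],
    [0,0,0.1],
    [0,0,0],
    [0,0,0],
    [0,0,0],
  ],
  jaw=[1,1,1,1,1],
)

```text
t: 1.35
eef_pos: [0.3906, -0.3625, 0.2317]
tcp_rot: [[0.972, 0.234, -0.0], [0.234, -0.972, 0.0], [-0.0, -0.0, -1.0]]
contact_force: [0.9, 0.3, 1.0]
grip_width: 0.0867
finger_force: 0.0
```

```bash
cat >> h.py <<'E'
def to(p,yaw):
    """remaining shift in tool axes /40mm, and turn /8deg, to TCP p, world yaw deg (tool down)"""
    s=ctrl.observe(); R=np.array(s['tcp_rot']); y=np.radians(yaw)
    G=np.array([[np.cos(y),np.sin(y),0],[np.sin(y),-np.cos(y),0],[0,0,-1]])
    r=cv2.Rodrigues(R.T@G)[0].ravel()
    print('t',round(s['t'],2),'pos',np.round(s['eef_pos'],4),'yaw',np.degrees(np.arctan2(R[1,0],R[0,0])).round(2),'F',np.round(s['contact_force'],1),'w',round(s['grip_width'],4),
      '\n travel',(R.T@(np.array(p)-s['eef_pos'])/.04).round(3),'ang',(np.degrees(r)/8).round(3))
E
python3 - <<'E'
from h import *
to([.493,-.228,.2],12.9)
D=np.load('pics/top0.npy')
P=np.array([dep('top',u,v,D) for u in range(85,175) for v in range(230,270) if D[v,u]>.1])
for lo,hi in((.06,.075),(.075,.09),(.09,.105),(-.03,-.015),(-.015,-.005)):
    Q=P[(P[:,2]>.05)&(P[:,2]<.2)&(P[:,1]>lo)&(P[:,1]<hi)]; print(lo,len(Q),Q.mean(0).round(4),(Q[:,0].min()+Q[:,0].max())/2)
print('line',atz('top',109,250.8,.06),atz('top',170,246.9,.055))
E
```

```text
t 1.35 pos [ 0.3906 -0.3625  0.2317] yaw 13.51 F [0.9 0.3 1. ] w 0.0867 
 travel [ 3.274 -2.671  0.792] ang [-0.003  0.003  0.077]
0.06 145 [0.5007 0.0674 0.066 ] 0.501
0.075 120 [0.4999 0.0812 0.0655] 0.4992
0.09 87 [0.4979 0.0982 0.0605] 0.4975
-0.03 80 [ 0.5059 -0.0225  0.0584] 0.5063500000000001
-0.015 56 [ 0.5056 -0.0099  0.0593] 0.5046999999999999
line [0.5009 0.0867 0.06  ] [ 0.5066 -0.0285  0.055 ]
```

Emit:
move_arm(
  travel=[
    [0.66,-0.54,0.16],
    [0.66,-0.54,0.16],
    [0.66,-0.53,0.16],
    [0.65,-0.53,0.16],
    [0.64,-0.53,0.15],
  ],
  angular=[
    [0,0,0.08],
    [0,0,0],
    [0,0,0],
    [0,0,0],
    [0,0,0],
  ],
  jaw=[1,1,1,1,1],
)

```text
t: 1.98
eef_pos: [0.4939, -0.2291, 0.2]
tcp_rot: [[0.975, 0.223, -0.001], [0.223, -0.975, 0.0], [-0.001, -0.0, -1.0]]
contact_force: [-0.2, -0.5, -0.7]
grip_width: 0.0869
finger_force: 0.0
```

Emit:
move_arm(
  travel=[
    [0,0,0.8],
    [0,0,0.8],
    [0,0,0],
  ],
  angular=[
    [0,0,0],
    [0,0,0],
    [0,0,0],
  ],
  jaw=[1,1,1],
)

```text
t: 2.35
eef_pos: [0.4915, -0.2292, 0.134]
tcp_rot: [[0.975, 0.223, -0.006], [0.223, -0.975, 0.003], [-0.005, -0.004, -1.0]]
contact_force: [0.1, 0.1, 0.7]
grip_width: 0.087
finger_force: 0.0
```

Run:
```python
from h import *
a,_=snap('side','side1'); b,_=snap('top','top1')
c=lambda im,u,v,w,h:cv2.resize(im[v:v+h,u:u+w,::-1],None,fx=4,fy=4,interpolation=cv2.INTER_CUBIC)
cv2.imwrite('pics/m1.png',np.hstack([c(a,260,190,100,100),c(b,225,195,100,100)]))
to([.493,-.228,.074],12.9)
```

```text
t 2.45 pos [ 0.4938 -0.2302  0.1371] yaw 12.87 F [ 0.9  0.1 -0. ] w 0.087 
 travel [-0.007 -0.058  1.578] ang [-0.    -0.001 -0.004]
```

View pics/m1.png

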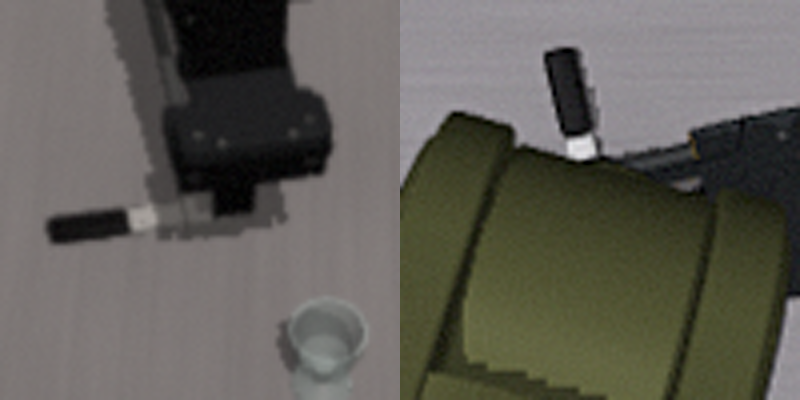

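The hub is hidden between the fingers. The arm is visible and lies where expected, clear of the eye bath. Descending to grip.

Emit:
move_arm(
  travel=[
    [0,-0.05,0.5],
    [0,0,0.5],
    [0,0,0.4],
    [0,0,0.17],
    [0,0,0],
  ],
  angular=[
    [0,0,0],
    [0,0,0],
    [0,0,0],
    [0,0,0],
    [0,0,0],
  ],
  jaw=[1,1,1,1,1],
)

```text
t: 3.08
eef_pos: [0.4933, -0.2283, 0.074]
tcp_rot: [[0.975, 0.223, 0.0], [0.223, -0.975, -0.0], [-0.0, 0.0, -1.0]]
contact_force: [-0.2, 0.1, -0.3]
grip_width: 0.0868
finger_force: 0.0
```

Emit:
move_arm(
  travel=[
    [0,0,0],
    [0,0,0],
    [0,0,0],
    [0,0,0],
    [0,0,0],
  ],
  angular=[
    [0,0,0],
    [0,0,0],
    [0,0,0],
    [0,0,0],
    [0,0,0],
  ],
  jaw=[-0.4,-0.4,-0.4,-0.4,-0.4],
  newtons=15,
)

```text
t: 3.7
eef_pos: [0.4932, -0.2282, 0.0739]
tcp_rot: [[0.975, 0.223, 0.0], [0.223, -0.975, -0.0], [0.0, 0.0, -1.0]]
contact_force: [0.6, -0.3, 0.5]
grip_width: 0.0451
finger_force: 0.0
```

Emit:
move_arm(
  travel=[
    [0,0,0],
    [0,0,0],
    [0,0,0],
  ],
  angular=[
    [0,0,0],
    [0,0,0],
    [0,0,0],
  ],
  jaw=[-0.6,-0.6,-0.6],
  newtons=30,
)

```text
t: 4.08
eef_pos: [0.4931, -0.2281, 0.0738]
tcp_rot: [[0.975, 0.223, -0.0], [0.223, -0.975, 0.0], [-0.0, -0.0, -1.0]]
contact_force: [0.3, 0.3, 1.4]
grip_width: 0.03
finger_force: 30.0
```

Emit:
move_arm(
  travel=[
    [0,0,-0.7],
    [0,0,-0.9],
    [0,0,-0.95],
    [0,0,-0.95],
    [0,0,-0.9],
  ],
  angular=[
    [0,0,0],
    [0,0,0.3],
    [0,0,0.3],
    [0,0,0.3],
    [0,0,0.27],
  ],
  jaw=[-0.6,-0.6,-0.6,-0.6,-0.6],
)

```text
t: 4.7
eef_pos: [0.493, -0.2281, 0.251]
tcp_rot: [[0.998, 0.06, -0.0], [0.06, -0.998, -0.0], [-0.0, 0.0, -1.0]]
contact_force: [0.0, -0.7, -1.0]
grip_width: 0.0296
finger_force: 30.0
```

Run:
```python
from h import *
to([.5025,.0355,.25],3.5)
```

```text
t 4.7 pos [ 0.493  -0.2281  0.251 ] yaw 3.45 F [ 0.  -0.7 -1. ] w 0.0296 
 travel [ 0.634 -6.564  0.023] ang [ 0.002  0.001 -0.007]
```

Emit:
move_arm(
  travel=[
    [0.07,-0.7,0],
    [0.07,-0.7,0],
    [0.07,-0.7,0],
    [0.07,-0.7,0],
    [0.07,-0.7,0],
  ],
  angular=[
    [0,0,0],
    [0,0,0],
    [0,0,0],
    [0,0,0],
    [0,0,0],
  ],
  jaw=[-0.6,-0.6,-0.6,-0.6,-0.6],
)

```text
t: 5.32
eef_pos: [0.4983, -0.0866, 0.2496]
tcp_rot: [[0.998, 0.061, -0.0], [0.061, -0.998, -0.0], [-0.0, 0.0, -1.0]]
contact_force: [0.3, -0.3, -1.3]
grip_width: 0.0295
finger_force: 30.0
```

Emit:
move_arm(
  travel=[
    [0.07,-0.8,0],
    [0.07,-0.8,0],
    [0.07,-0.8,0],
    [0.07,-0.66,0],
    [0,0,0],
  ],
  angular=[
    [0,0,0],
    [0,0,0],
    [0,0,0],
    [0,0,0],
    [0,0,0],
  ],
  jaw=[-0.6,-0.6,-0.6,-0.6,-0.6],
)

```text
t: 5.95
eef_pos: [0.5019, 0.0378, 0.2498]
tcp_rot: [[0.998, 0.066, -0.0], [0.066, -0.998, 0.001], [-0.0, -0.001, -1.0]]
contact_force: [-0.1, -1.5, -0.6]
grip_width: 0.0298
finger_force: 30.0
```

Run:
```python
from h import *
a,_=snap('side','side2'); b,_=snap('top','top2')
c=lambda im,u,v,w,h:cv2.resize(im[v:v+h,u:u+w,::-1],None,fx=4,fy=4,interpolation=cv2.INTER_CUBIC)
cv2.imwrite('pics/m2.png',np.hstack([c(a,240,240,100,150),c(b,70,170,100,150)]))
to([.5025,.0355,.25],3.5)
```

```text
t 6.05 pos [0.5021 0.0346 0.2496] yaw 3.51 F [-0.3 -0.5 -1.1] w 0.0298 
 travel [ 0.011 -0.023 -0.01 ] ang [0.006 0.003 0.002]
```

View pics/m2.png

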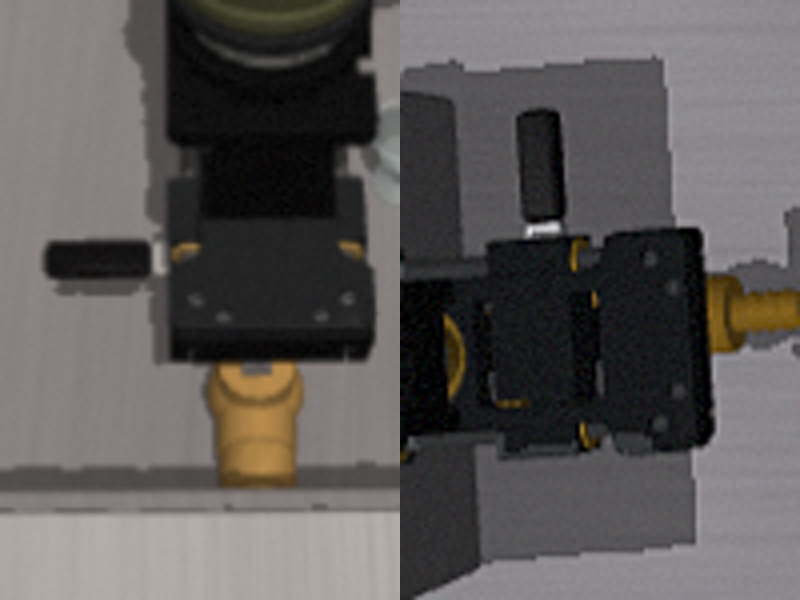

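Side view: lever grip tip at about (250.9,304.6). Top view: tip at (104.6,197.1). From these I work out the lever's offset in the hand.

Run:
```python
from h import *
P=np.array([.5021,.0346]); 
for n,u,v in(('side',250.9,304.6),('top',104.6,197.1)):
  for z in(.180,.186):
    X=atz(n,u,v,z); d=X[:2]-P; print(n,z,X,np.hypot(*d),np.degrees(np.arctan2(d[1],d[0])))
for n in('side','top'):
  D=np.load(f'pics/{n}2.npy'); w=(245,280,295,315) if n=='side' else (97,115,190,235)
  Q=np.array([dep(n,u,v,D) for u in range(w[0],w[1]) for v in range(w[2],w[3]) if D[v,u]>.1]); Q=Q[(Q[:,2]>.17)&(Q[:,2]<.2)]
  print(n,len(Q),Q[:,2].mean(),Q.min(0),Q.max(0),Q[Q[:,0]>.58].mean(0))
```

```text
side 0.18 [0.5936 0.0433 0.18  ] 0.09191267594842403 5.431466832327514
side 0.186 [0.5929 0.0468 0.186 ] 0.0916159374781484 7.652501175900413
top 0.18 [0.5942 0.0422 0.18  ] 0.09241304020537357 4.717302554925987
top 0.186 [0.5938 0.0396 0.186 ] 0.09183621290101199 3.120997798687706
side 280 0.18655178571428574 [0.5452 0.0345 0.177 ] [0.5931 0.0533 0.1917] [0.58657308 0.04684872 0.18712436]
top 344 0.18438749999999998 [0.5428 0.0312 0.1759] [0.5943 0.0502 0.1881] [0.58676512 0.04108837 0.18475581]
```

The lever sits centred in the hand and is nearly aligned. Descending with force checks.

Emit:
move_arm(
  travel=[
    [0.01,-0.02,0.5],
    [0,0,0.5],
    [0,0,0.45],
    [0,0,0],
    [0,0,0],
  ],
  angular=[
    [0,0,0],
    [0,0,0],
    [0,0,0],
    [0,0,0],
    [0,0,0],
  ],
  jaw=[-0.6,-0.6,-0.6,-0.6,-0.6],
)

```text
t: 6.68
eef_pos: [0.503, 0.0358, 0.1923]
tcp_rot: [[0.998, 0.061, 0.001], [0.061, -0.998, -0.0], [0.001, 0.0, -1.0]]
contact_force: [-0.7, 0.3, 0.2]
grip_width: 0.0296
finger_force: 30.0
```

Emit:
move_arm(
  travel=[
    [0,0,0.05],
    [0,0,0.05],
    [0,0,0.05],
    [0,0,0],
  ],
  angular=[
    [0,0,0],
    [0,0,0],
    [0,0,0],
    [0,0,0],
  ],
  jaw=[-0.6,-0.6,-0.6,-0.6],
)

```text
t: 7.18
eef_pos: [0.5025, 0.0361, 0.1857]
tcp_rot: [[0.998, 0.061, -0.0], [0.061, -0.998, -0.0], [-0.0, 0.0, -1.0]]
contact_force: [0.2, 0.1, -1.1]
grip_width: 0.0299
finger_force: 30.0
```

Emit:
move_arm(
  travel=[
    [0,0,0.05],
    [0,0,0.05],
    [0,0,0.05],
    [0,0,0],
  ],
  angular=[
    [0,0,0],
    [0,0,0],
    [0,0,0],
    [0,0,0],
  ],
  jaw=[-0.6,-0.6,-0.6,-0.6],
)

```text
t: 7.68
eef_pos: [0.5024, 0.0361, 0.1796]
tcp_rot: [[0.998, 0.061, -0.0], [0.061, -0.998, -0.0], [-0.0, 0.0, -1.0]]
contact_force: [0.2, 0.2, -0.6]
grip_width: 0.0296
finger_force: 30.0
```

Emit:
move_arm(
  travel=[
    [0,0,0.1],
    [0,0,0.1],
    [0,0,0.1],
    [0,0,0.03],
    [0,0,0],
  ],
  angular=[
    [0,0,0],
    [0,0,0],
    [0,0,0],
    [0,0,0],
    [0,0,0],
  ],
  jaw=[-0.6,-0.6,-0.6,-0.6,-0.6],
)

```text
t: 8.3
eef_pos: [0.5025, 0.0361, 0.1665]
tcp_rot: [[0.998, 0.061, -0.0], [0.061, -0.998, -0.0], [-0.0, 0.0, -1.0]]
contact_force: [0.0, -0.9, -1.5]
grip_width: 0.0296
finger_force: 30.0
```

Emit:
move_arm(
  travel=[
    [0,0,0.07],
    [0,0,0.07],
    [0,0,0.04],
    [0,0,0],
  ],
  angular=[
    [0,0,0],
    [0,0,0],
    [0,0,0],
    [0,0,0],
  ],
  jaw=[-0.6,-0.6,-0.6,-0.6],
)

```text
t: 8.8
eef_pos: [0.5025, 0.0361, 0.1592]
tcp_rot: [[0.998, 0.061, -0.0], [0.061, -0.998, -0.0], [-0.0, 0.0, -1.0]]
contact_force: [-0.0, -0.4, -0.5]
grip_width: 0.0296
finger_force: 30.0
```

Emit:
move_arm(
  travel=[
    [0,0,0.04],
    [0,0,0.03],
    [0,0,0],
  ],
  angular=[
    [0,0,0],
    [0,0,0],
    [0,0,0],
  ],
  jaw=[-0.6,-0.6,-0.6],
)

```text
t: 9.18
eef_pos: [0.5025, 0.0361, 0.1565]
tcp_rot: [[0.998, 0.061, -0.0], [0.061, -0.998, -0.0], [-0.0, 0.0, -1.0]]
contact_force: [0.5, 0.5, -1.5]
grip_width: 0.0295
finger_force: 30.0
```

Emit:
move_arm(
  travel=[
    [0,0,0.03],
    [0,0,0],
  ],
  angular=[
    [0,0,0],
    [0,0,0],
  ],
  jaw=[-0.6,-0.6],
)

```text
t: 9.43
eef_pos: [0.5027, 0.0362, 0.1558]
tcp_rot: [[0.998, 0.061, 0.0], [0.061, -0.998, -0.0], [0.0, 0.0, -1.0]]
contact_force: [-1.2, 0.7, 2.5]
grip_width: 0.03
finger_force: 30.0
```

Contact came at exactly the seated height. Releasing and going to the clip.

Emit:
move_arm(
  travel=[
    [0,0,0],
    [0,0,0],
    [0,0,0],
    [0,0,0],
  ],
  angular=[
    [0,0,0],
    [0,0,0],
    [0,0,0],
    [0,0,0],
  ],
  jaw=[0.3,0.3,0.3,0.3],
)

```text
t: 9.93
eef_pos: [0.5026, 0.0361, 0.1554]
tcp_rot: [[0.998, 0.061, -0.0], [0.061, -0.998, -0.0], [-0.0, 0.0, -1.0]]
contact_force: [0.1, -0.5, 0.2]
grip_width: 0.0545
finger_force: 0.0
```

Emit:
move_arm(
  travel=[
    [0,0,-0.4],
    [0,0,-0.7],
    [0,0,-0.7],
    [0,0,-0.4],
    [0,0.5,0],
  ],
  angular=[
    [0,0,0],
    [0,0,0],
    [0,0,0],
    [0,0,0.3],
    [0,0,0.3],
  ],
  jaw=[0.3,0.3,0.3,0.3,0.3],
)

```text
t: 10.55
eef_pos: [0.5037, 0.0169, 0.245]
tcp_rot: [[1.0, -0.022, 0.003], [-0.022, -1.0, -0.0], [0.003, 0.0, -1.0]]
contact_force: [0.2, -1.2, -0.5]
grip_width: 0.0565
finger_force: 0.0
```

Run:
```python
from h import *
to([.487,-.3985,.17],-9.5)
```

```text
t 10.55 pos [0.5037 0.0169 0.245 ] yaw -1.26 F [ 0.2 -1.2 -0.5] w 0.0565 
 travel [-0.194 10.393  1.876] ang [-1.00e-03 -2.30e-02  1.03e+00]
```

Emit:
move_arm(
  travel=[
    [0,0.9,0],
    [0,0.9,0],
    [0,0.9,0],
    [0,0.9,0],
    [0,0.9,0],
  ],
  angular=[
    [0,0,0],
    [0,0,0],
    [0,0,0],
    [0,0,0],
    [0,0,0],
  ],
  jaw=[0,0,0,0,0],
)

```text
t: 11.18
eef_pos: [0.4975, -0.1666, 0.242]
tcp_rot: [[1.0, -0.026, -0.002], [-0.025, -1.0, 0.0], [-0.002, -0.0, -1.0]]
contact_force: [0.6, -0.3, 1.0]
grip_width: 0.0439
finger_force: 0.0
```

Emit:
move_arm(
  travel=[
    [0,0.9,0],
    [0,0.9,0],
    [0,0.9,0],
    [0,0.9,0],
    [0,0.9,0.2],
  ],
  angular=[
    [0,0,0],
    [0,0,0.25],
    [0,0,0.25],
    [0,0,0.25],
    [0,0,0.28],
  ],
  jaw=[0,0,0,0,0],
)

```text
t: 11.8
eef_pos: [0.4874, -0.3459, 0.2357]
tcp_rot: [[0.986, -0.168, 0.001], [-0.168, -0.986, -0.001], [0.001, 0.001, -1.0]]
contact_force: [1.0, -0.4, -0.4]
grip_width: 0.0433
finger_force: 0.0
```

Run:
```python
from h import *
to([.487,-.3985,.15],-9.5)
a,_=snap('side','side3'); b,_=snap('top','top3')
c=lambda im,u,v,w,h,f:cv2.resize(im[v:v+h,u:u+w,::-1],None,fx=f,fy=f,interpolation=cv2.INTER_CUBIC)
cv2.imwrite('pics/m3.png',np.vstack([np.hstack([c(a,255,285,80,60,5),c(b,85,220,80,60,5)]),np.hstack([c(a,270,150,80,60,5),c(b,325,215,80,60,5)])]))
```

```text
t 11.8 pos [ 0.4874 -0.3459  0.2357] yaw -9.68 F [ 1.  -0.4 -0.4] w 0.0433 
 travel [0.209 1.295 2.143] ang [ 0.005 -0.009 -0.023]
```

View pics/m3.png

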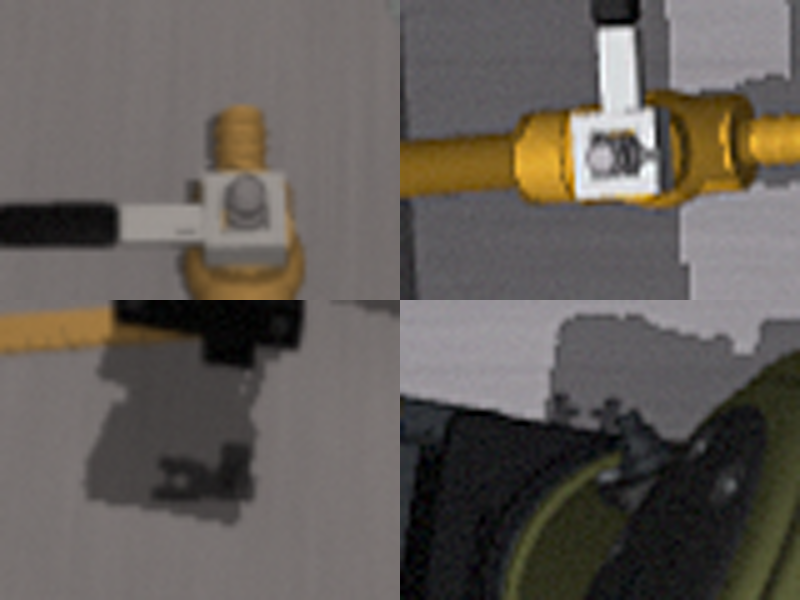

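The lever is seated around the spindle with its arm across the pipe. The clip is undisturbed, at about (309,184) in the side picture.

Emit:
move_arm(
  travel=[
    [0.07,0.43,0.6],
    [0.07,0.43,0.6],
    [0.07,0.43,0.6],
    [0,0,0.35],
    [0,0,0],
  ],
  angular=[
    [0,0,0],
    [0,0,0],
    [0,0,0],
    [0,0,0],
    [0,0,0],
  ],
  jaw=[0,0,0,0,0],
)

```text
t: 12.52
eef_pos: [0.4867, -0.3944, 0.148]
tcp_rot: [[0.986, -0.165, -0.002], [-0.165, -0.986, 0.003], [-0.002, -0.002, -1.0]]
contact_force: [-0.5, -0.8, 0.3]
grip_width: 0.0434
finger_force: 0.0
```

Run:
```python
from h import *
to([.487,-.3985,.077],-9.5)
```

```text
t 12.53 pos [ 0.4867 -0.3944  0.148 ] yaw -9.5 F [-0.5 -0.8  0.3] w 0.0434 
 travel [0.028 0.105 1.775] ang [-0.016  0.017  0.   ]
```

Emit:
move_arm(
  travel=[
    [0,0.02,0.5],
    [0,0,0.5],
    [0,0,0.45],
    [0,0,0.3],
    [0,0,0],
  ],
  angular=[
    [0,0,0],
    [0,0,0],
    [0,0,0],
    [0,0,0],
    [0,0,0],
  ],
  jaw=[0,0,0,0,0],
)

```text
t: 13.15
eef_pos: [0.4864, -0.3958, 0.078]
tcp_rot: [[0.986, -0.165, -0.002], [-0.165, -0.986, 0.002], [-0.002, -0.001, -1.0]]
contact_force: [-0.7, 0.4, -0.5]
grip_width: 0.0438
finger_force: 0.0
```

Run:
```python
from h import *
to([.487,-.3985,.077],-9.5)
```

```text
t 13.15 pos [ 0.4864 -0.3958  0.078 ] yaw -9.52 F [-0.7  0.4 -0.5] w 0.0438 
 travel [0.026 0.064 0.024] ang [-0.009  0.015 -0.002]
```

Emit:
move_arm(
  travel=[
    [0,0.06,0.02],
    [0,0,0],
    [0,0,0],
    [0,0,0],
    [0,0,0],
  ],
  angular=[
    [0,0,0],
    [0,0,0],
    [0,0,0],
    [0,0,0],
    [0,0,0],
  ],
  jaw=[0,-0.4,-0.6,-0.8,-1],
  newtons=20,
)

```text
t: 13.78
eef_pos: [0.4866, -0.3988, 0.0788]
tcp_rot: [[0.986, -0.165, 0.0], [-0.165, -0.986, -0.0], [0.0, 0.0, -1.0]]
contact_force: [0.3, -0.9, 0.9]
grip_width: 0.012
finger_force: 20.0
```

Emit:
move_arm(
  travel=[
    [0,0,0],
    [0,0,0],
    [0,0,0],
    [0,0,0],
  ],
  angular=[
    [0,0,0],
    [0,0,0],
    [0,0,0],
    [0,0,0],
  ],
  jaw=[-1,-1,-1,-1],
  newtons=55,
)

```text
t: 14.28
eef_pos: [0.4866, -0.3989, 0.0788]
tcp_rot: [[0.986, -0.166, 0.0], [-0.166, -0.986, -0.0], [0.0, 0.0, -1.0]]
contact_force: [-0.1, 0.5, 1.3]
grip_width: 0.0112
finger_force: 55.0
```

Run:
```python
from h import *
to([.487,-.3985,.25],3.5)
```

```text
t 14.28 pos [ 0.4866 -0.3989  0.0788] yaw -9.53 F [-0.1  0.5  1.3] w 0.0112 
 travel [ 0.009 -0.01  -4.281] ang [ 0.002 -0.    -1.628]
```

Emit:
move_arm(
  travel=[
    [0,0,-0.6],
    [0,0,-0.9],
    [0,0,-0.9],
    [0,0,-0.9],
    [0,0,-0.9],
  ],
  angular=[
    [0,0,0],
    [0,0,-0.4],
    [0,0,-0.4],
    [0,0,-0.4],
    [0,0,-0.43],
  ],
  jaw=[-1,-1,-1,-1,-1],
)

```text
t: 14.9
eef_pos: [0.4864, -0.3985, 0.2474]
tcp_rot: [[0.998, 0.063, -0.0], [0.063, -0.998, 0.0], [-0.0, -0.0, -1.0]]
contact_force: [0.8, -0.6, -0.4]
grip_width: 0.0113
finger_force: 55.0
```

Run:
```python
from h import *
to([.4467,.0323,.25],3.5)
```

```text
t 14.9 pos [ 0.4864 -0.3985  0.2474] yaw 3.63 F [ 0.8 -0.6 -0.4] w 0.0113 
 travel [ -0.307 -10.812  -0.061] ang [-0.003  0.003  0.017]
```

Emit:
move_arm(
  travel=[
    [-0.03,-0.8,0],
    [-0.03,-0.8,0],
    [-0.03,-0.8,0],
    [-0.03,-0.8,0],
    [-0.03,-0.8,0],
  ],
  angular=[
    [0,0,0.02],
    [0,0,0],
    [0,0,0],
    [0,0,0],
    [0,0,0],
  ],
  jaw=[-1,-1,-1,-1,-1],
)

```text
t: 15.52
eef_pos: [0.4708, -0.2381, 0.2463]
tcp_rot: [[0.998, 0.059, -0.0], [0.059, -0.998, 0.0], [-0.0, -0.0, -1.0]]
contact_force: [-0.2, 0.3, -0.0]
grip_width: 0.0116
finger_force: 55.0
```

Emit:
move_arm(
  travel=[
    [-0.03,-0.8,0],
    [-0.03,-0.8,0],
    [-0.03,-0.8,0],
    [-0.03,-0.8,0],
    [-0.03,-0.8,0],
  ],
  angular=[
    [0,0,0],
    [0,0,0],
    [0,0,0],
    [0,0,0],
    [0,0,0],
  ],
  jaw=[-1,-1,-1,-1,-1],
)

```text
t: 16.15
eef_pos: [0.4554, -0.0788, 0.2464]
tcp_rot: [[0.998, 0.059, -0.0], [0.059, -0.998, -0.0], [-0.0, 0.0, -1.0]]
contact_force: [0.3, -0.4, -0.7]
grip_width: 0.0113
finger_force: 55.0
```

Emit:
move_arm(
  travel=[
    [0,-0.7,0],
    [0,-0.7,0],
    [0,-0.7,0],
    [0,-0.6,0],
    [0,0,0],
  ],
  angular=[
    [0,0,0],
    [0,0,0],
    [0,0,0],
    [0,0,0],
    [0,0,0],
  ],
  jaw=[-1,-1,-1,-1,-1],
)

```text
t: 16.77
eef_pos: [0.4492, 0.0297, 0.2466]
tcp_rot: [[0.998, 0.063, 0.0], [0.063, -0.998, -0.0], [0.0, 0.0, -1.0]]
contact_force: [0.0, -0.5, -1.0]
grip_width: 0.0117
finger_force: 55.0
```

Run:
```python
from h import *
to([.4467,.0323,.1774],3.5)
```

```text
t 16.77 pos [0.4492 0.0297 0.2466] yaw 3.59 F [ 0.  -0.5 -1. ] w 0.0117 
 travel [-0.057 -0.07   1.729] ang [ 0.001 -0.     0.011]
```

Emit:
move_arm(
  travel=[
    [-0.06,-0.05,0.5],
    [0,0,0.5],
    [0,0,0.4],
    [0,0,0.3],
    [0,0,0],
  ],
  angular=[
    [0,0,0],
    [0,0,0],
    [0,0,0],
    [0,0,0],
    [0,0,0],
  ],
  jaw=[-1,-1,-1,-1,-1],
)

```text
t: 17.4
eef_pos: [0.4465, 0.0294, 0.1778]
tcp_rot: [[0.998, 0.058, -0.002], [0.058, -0.998, 0.0], [-0.002, -0.0, -1.0]]
contact_force: [0.5, 0.0, -1.2]
grip_width: 0.0114
finger_force: 55.0
```

Run:
```python
from h import *
a,_=snap('side','side4'); b,_=snap('top','top4')
to([.4467,.0323,.1774],3.5)
c=lambda im,u,v,w,h,f:cv2.resize(im[v:v+h,u:u+w,::-1],None,fx=f,fy=f,interpolation=cv2.INTER_CUBIC)
cv2.imwrite('pics/m4.png',np.hstack([c(a,275,300,80,80,5),c(b,90,220,80,80,5)]))
```

```text
t 17.5 pos [0.4473 0.0296 0.1789] yaw 3.35 F [-0.3  0.1 -1. ] w 0.0117 
 travel [-0.01  -0.068  0.039] ang [-0.    -0.003 -0.019]
```

View pics/m4.png

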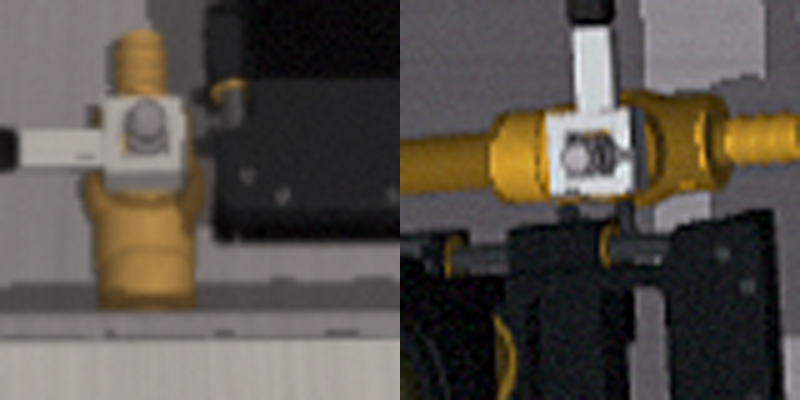

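The top picture shows the two prong tips at about (123.3,262.8) and (134.8,262.8), just short of the hub. Next I check the lateral alignment with the spindle.

Run:
```python
from h import *
print('prongmid',atz('top',129,262.8,.104),[atz('top',u,262.8,.104) for u in(123.3,134.8)])
print('hubc',atz('top',128.8,250.2,.098),'sptop',atz('top',124.6,251,.112),'side',atz('side',275+147/5,300+114/5,.112))
P=np.array([.4473,.0296]);x=np.array([np.cos(np.radians(3.5)),np.sin(np.radians(3.5))])
print('pred prongtips mid',P+.039*x, proj('top',[*(P+.039*x),.104]),proj('top',[.5025,.0355,.1005]))
D=np.load('pics/top4.npy')
for v in range(259,267): print(v,[(u,*dep('top',u,v,D)[1:]) for u in range(119,139) if .095<dep('top',u,v,D)[2]<.112])
```

```text
prongmid [0.4817 0.0314 0.104 ] [array([0.4818, 0.0417, 0.104 ]), array([0.4816, 0.021 , 0.104 ])]
hubc [0.5038 0.0341 0.098 ] sptop [0.5032 0.0363 0.112 ] side [0.5017 0.0359 0.112 ]
pred prongtips mid [0.48622726 0.03198089] [[128.7 260.2]] [[127.5 251. ]]
259 [(120, np.float64(0.0503), np.float64(0.0975)), (121, np.float64(0.0486), np.float64(0.0972)), (122, np.float64(0.0463), np.float64(0.0984)), (123, np.float64(0.0443), np.float64(0.099)), (124, np.float64(0.0424), np.float64(0.099)), (125, np.float64(0.0411), np.float64(0.0979)), (126, np.float64(0.0396), np.float64(0.097)), (127, np.float64(0.0371), np.float64(0.0988)), (128, np.float64(0.0363), np.float64(0.0961)), (129, np.float64(0.0341), np.float64(0.0971))]
260 [(134, np.float64(0.022), np.float64(0.1052)), (135, np.float64(0.0205), np.float64(0.1042)), (136, np.float64(0.0201), np.float64(0.1005))]
261 [(122, np.float64(0.0446), np.float64(0.1028)), (123, np.float64(0.0423), np.float64(0.104)), (124, np.float64(0.0415), np.float64(0.1014)), (133, np.float64(0.0244), np.float64(0.1035)), (134, np.float64(0.0221), np.flo
[... 926 characters left out ...]
at64(0.0224), np.float64(0.1041)), (135, np.float64(0.0206), np.float64(0.104)), (136, np.float64(0.0199), np.float64(0.101))]
264 [(122, np.float64(0.0438), np.float64(0.1047)), (123, np.float64(0.0421), np.float64(0.1043)), (124, np.float64(0.041), np.float64(0.1027)), (125, np.float64(0.039), np.float64(0.103)), (134, np.float64(0.0224), np.float64(0.104)), (135, np.float64(0.0208), np.float64(0.1036)), (136, np.float64(0.0194), np.float64(0.1023))]
265 [(134, np.float64(0.0224), np.float64(0.1042)), (135, np.float64(0.0201), np.float64(0.1053))]
266 [(134, np.float64(0.0224), np.float64(0.104)), (135, np.float64(0.0208), np.float64(0.1035)), (136, np.float64(0.0195), np.float64(0.1022))]
```

Emit:
move_arm(
  travel=[
    [0,-0.07,0.035],
    [0.05,0,0],
    [0,0,0],
  ],
  angular=[
    [0,0,0],
    [0,0,0],
    [0,0,0],
  ],
  jaw=[-1,-1,-1],
)

```text
t: 17.88
eef_pos: [0.4491, 0.0326, 0.1775]
tcp_rot: [[0.998, 0.059, 0.001], [0.059, -0.998, -0.0], [0.001, 0.0, -1.0]]
contact_force: [0.2, -0.5, -0.4]
grip_width: 0.0116
finger_force: 55.0
```

Run:
```python
from h import *
to([.4747,.0340,.1774],3.5)
```

```text
t 17.88 pos [0.4491 0.0326 0.1775] yaw 3.37 F [ 0.2 -0.5 -0.4] w 0.0116 
 travel [0.641 0.004 0.003] ang [ 0.001 -0.004 -0.017]
```

Emit:
move_arm(
  travel=[
    [0.1,0,0],
    [0.1,0,0],
    [0.1,0,0],
    [0.05,0,0],
    [0,0,0],
  ],
  angular=[
    [0,0,0],
    [0,0,0],
    [0,0,0],
    [0,0,0],
    [0,0,0],
  ],
  jaw=[-1,-1,-1,-1,-1],
)

```text
t: 18.5
eef_pos: [0.4629, 0.0334, 0.1771]
tcp_rot: [[0.998, 0.059, -0.0], [0.059, -0.998, 0.0], [-0.0, -0.0, -1.0]]
contact_force: [-0.9, -0.7, -0.9]
grip_width: 0.011
finger_force: 55.0
```

No contact force, so the prongs are entering the groove. Continuing in small steps.

Emit:
move_arm(
  travel=[
    [0.04,0,-0.005],
    [0.04,0,0],
    [0,0,0],
  ],
  angular=[
    [0,0,0],
    [0,0,0],
    [0,0,0],
  ],
  jaw=[-1,-1,-1],
)

```text
t: 18.88
eef_pos: [0.4657, 0.0333, 0.1772]
tcp_rot: [[0.998, 0.058, -0.001], [0.058, -0.998, -0.0], [-0.001, 0.0, -1.0]]
contact_force: [-0.2, -0.4, -0.5]
grip_width: 0.0115
finger_force: 55.0
```

Emit:
move_arm(
  travel=[
    [0.03,0,0],
    [0.02,0,0],
    [0,0,0],
  ],
  angular=[
    [0,0,0],
    [0,0,0],
    [0,0,0],
  ],
  jaw=[-1,-1,-1],
)

```text
t: 19.25
eef_pos: [0.4668, 0.0332, 0.1768]
tcp_rot: [[0.998, 0.058, -0.003], [0.058, -0.998, -0.001], [-0.003, 0.001, -1.0]]
contact_force: [-4.8, -1.8, 1.1]
grip_width: 0.0113
finger_force: 55.0
```

Emit:
move_arm(
  travel=[
    [0.02,0,0],
    [0.01,0,0],
    [0,0,0],
  ],
  angular=[
    [0,0,0],
    [0,0,0],
    [0,0,0],
  ],
  jaw=[-1,-1,-1],
)

```text
t: 19.62
eef_pos: [0.4673, 0.0332, 0.1769]
tcp_rot: [[0.998, 0.058, -0.005], [0.058, -0.998, -0.001], [-0.005, 0.001, -1.0]]
contact_force: [-7.8, -1.8, 3.1]
grip_width: 0.0113
finger_force: 55.0
```

Emit:
move_arm(
  travel=[
    [0.02,0,0],
    [0,0,0],
  ],
  angular=[
    [0,0,0],
    [0,0,0],
  ],
  jaw=[-1,-1],
)

```text
t: 19.88
eef_pos: [0.4675, 0.0333, 0.1768]
tcp_rot: [[0.998, 0.058, -0.007], [0.058, -0.998, -0.001], [-0.007, 0.001, -1.0]]
contact_force: [-9.5, -2.3, 3.8]
grip_width: 0.0113
finger_force: 55.0
```

Emit:
move_arm(
  travel=[
    [0.02,0,-0.01],
    [0.02,0,0],
    [0,0,0],
  ],
  angular=[
    [0,0,0],
    [0,0,0],
    [0,0,0],
  ],
  jaw=[-1,-1,-1],
)

```text
t: 20.25
eef_pos: [0.4682, 0.0333, 0.1767]
tcp_rot: [[0.998, 0.058, -0.009], [0.058, -0.998, -0.002], [-0.009, 0.001, -1.0]]
contact_force: [-10.7, -2.3, 4.8]
grip_width: 0.0113
finger_force: 55.0
```

Emit:
move_arm(
  travel=[
    [0.02,0,-0.005],
    [0,0,0],
  ],
  angular=[
    [0,0,0],
    [0,0,0],
  ],
  jaw=[-1,-1],
)

```text
t: 20.5
eef_pos: [0.4686, 0.0333, 0.1768]
tcp_rot: [[0.998, 0.058, -0.01], [0.058, -0.998, -0.002], [-0.01, 0.001, -1.0]]
contact_force: [-14.0, -2.3, 4.6]
grip_width: 0.0113
finger_force: 55.0
```

Emit:
move_arm(
  travel=[
    [0.02,0,-0.01],
    [0.01,0,-0.01],
    [0,0,0],
  ],
  angular=[
    [0,0,0],
    [0,0,0],
    [0,0,0],
  ],
  jaw=[-1,-1,-1],
)

```text
t: 20.88
eef_pos: [0.4693, 0.0333, 0.1769]
tcp_rot: [[0.998, 0.058, -0.011], [0.058, -0.998, -0.002], [-0.011, 0.001, -1.0]]
contact_force: [-11.3, -2.7, 1.7]
grip_width: 0.0114
finger_force: 55.0
```

Emit:
move_arm(
  travel=[
    [0.02,0,0],
    [0,0,0],
  ],
  angular=[
    [0,0,0],
    [0,0,0],
  ],
  jaw=[-1,-1],
)

```text
t: 21.12
eef_pos: [0.4695, 0.0333, 0.1769]
tcp_rot: [[0.998, 0.058, -0.013], [0.058, -0.998, -0.002], [-0.013, 0.001, -1.0]]
contact_force: [-12.6, -2.4, 3.8]
grip_width: 0.0114
finger_force: 55.0
```

Emit:
move_arm(
  travel=[
    [0.02,0,0],
    [0.02,0,0],
    [0,0,0],
  ],
  angular=[
    [0,0,0],
    [0,0,0],
    [0,0,0],
  ],
  jaw=[-1,-1,-1],
)

```text
t: 21.5
eef_pos: [0.47, 0.0335, 0.1769]
tcp_rot: [[0.998, 0.058, -0.016], [0.058, -0.998, -0.002], [-0.016, 0.001, -1.0]]
contact_force: [-17.1, -3.1, 7.5]
grip_width: 0.0115
finger_force: 55.0
```

Emit:
move_arm(
  travel=[
    [0.02,0,0],
    [0,0,0],
  ],
  angular=[
    [0,0,0],
    [0,0,0],
  ],
  jaw=[-1,-1],
)

```text
t: 21.75
eef_pos: [0.4702, 0.0335, 0.1768]
tcp_rot: [[0.998, 0.058, -0.017], [0.058, -0.998, -0.002], [-0.018, 0.001, -1.0]]
contact_force: [-19.0, -2.5, 9.1]
grip_width: 0.0112
finger_force: 55.0
```

Emit:
move_arm(
  travel=[
    [-0.02,0,-0.01],
    [0,0,0],
    [0,0,0],
  ],
  angular=[
    [0,0.1,0],
    [0,0,0],
    [0,0,0],
  ],
  jaw=[-1,-1,-1],
)

```text
t: 22.12
eef_pos: [0.4693, 0.0334, 0.1767]
tcp_rot: [[0.998, 0.058, -0.004], [0.058, -0.998, -0.001], [-0.004, 0.001, -1.0]]
contact_force: [-16.8, -2.1, 6.1]
grip_width: 0.0115
finger_force: 55.0
```

Emit:
move_arm(
  travel=[
    [0.02,0,-0.01],
    [0.01,0,0],
    [0,0,0],
  ],
  angular=[
    [0,0.02,0],
    [0,0,0],
    [0,0,0],
  ],
  jaw=[-1,-1,-1],
)

```text
t: 22.5
eef_pos: [0.4695, 0.0335, 0.1767]
tcp_rot: [[0.998, 0.058, -0.004], [0.058, -0.998, -0.001], [-0.004, 0.001, -1.0]]
contact_force: [-20.9, -3.5, 6.5]
grip_width: 0.0109
finger_force: 55.0
```

Emit:
move_arm(
  travel=[
    [0.015,0,0],
    [0,0,0],
  ],
  angular=[
    [0,0.02,0],
    [0,0,0],
  ],
  jaw=[-1,-1],
)

```text
t: 22.75
eef_pos: [0.4695, 0.0335, 0.1767]
tcp_rot: [[0.998, 0.058, -0.002], [0.058, -0.998, -0.002], [-0.002, 0.001, -1.0]]
contact_force: [-22.2, -2.6, 9.1]
grip_width: 0.0114
finger_force: 55.0
```

Emit:
move_arm(
  travel=[
    [0,0,-0.03],
    [0,0,-0.03],
    [0,0,0],
  ],
  angular=[
    [0,0,0],
    [0,0,0],
    [0,0,0],
  ],
  jaw=[-1,-1,-1],
)

```text
t: 23.12
eef_pos: [0.474, 0.0338, 0.1786]
tcp_rot: [[0.998, 0.058, 0.011], [0.058, -0.998, 0.001], [0.011, -0.0, -1.0]]
contact_force: [-4.4, -1.2, -17.1]
grip_width: 0.0115
finger_force: 55.0
```

Run:
```python
from h import *
to([.4747,.0340,.1774],3.5)
s=ctrl.observe(); print(s['ft_torque'])
a,_=snap('side','side5'); b,_=snap('top','top5')
c=lambda im,u,v,w,h,f:cv2.resize(im[v:v+h,u:u+w,::-1],None,fx=f,fy=f,interpolation=cv2.INTER_CUBIC)
cv2.imwrite('pics/m5.png',np.hstack([c(a,285,300,50,50,8),c(b,105,230,50,50,8)]))
```

```text
t 23.12 pos [0.474  0.0338 0.1786] yaw 3.35 F [ -4.4  -1.2 -17.1] w 0.0115 
 travel [ 0.017 -0.005  0.031] ang [-0.003 -0.076 -0.019]
[-0.31773462  1.50003143 -0.03593462]
```

View pics/m5.png

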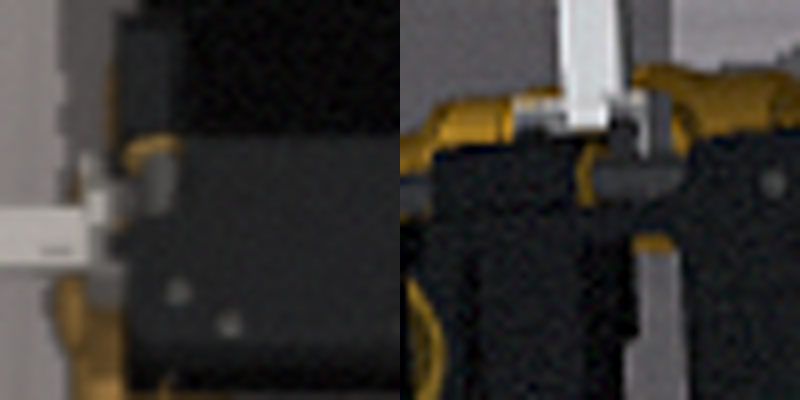

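It snapped in: the force dropped and the fin is at the home position. The lift is now pulling up on the groove, so I ease that and then check that the clip is fully home.

Emit:
move_arm(
  travel=[
    [0,0,0.04],
    [0.01,0,0.01],
    [0,0,0],
  ],
  angular=[
    [0,0,0],
    [0,-0.04,0],
    [0,0,0],
  ],
  jaw=[-1,-1,-1],
)

```text
t: 23.6
eef_pos: [0.475, 0.0341, 0.1788]
tcp_rot: [[0.998, 0.058, 0.005], [0.058, -0.998, -0.0], [0.005, 0.0, -1.0]]
contact_force: [-11.8, -1.5, -6.4]
grip_width: 0.0113
finger_force: 55.0
```

Emit:
move_arm(
  travel=[
    [0.02,0,0.02],
    [0.02,0,0],
    [0,0,0],
  ],
  angular=[
    [0,-0.03,0],
    [0,0,0],
    [0,0,0],
  ],
  jaw=[-1,-1,-1],
)

```text
t: 23.98
eef_pos: [0.4757, 0.0342, 0.1787]
tcp_rot: [[0.998, 0.059, -0.002], [0.059, -0.998, -0.001], [-0.002, 0.001, -1.0]]
contact_force: [-16.7, -1.1, 1.5]
grip_width: 0.0117
finger_force: 55.0
```

Emit:
move_arm(
  travel=[
    [0.02,0,0],
    [0,0,0],
  ],
  angular=[
    [0,0,0],
    [0,0,0],
  ],
  jaw=[-1,-1],
)

```text
t: 24.22
eef_pos: [0.4759, 0.0342, 0.1787]
tcp_rot: [[0.998, 0.059, -0.003], [0.059, -0.998, -0.001], [-0.003, 0.001, -1.0]]
contact_force: [-19.2, -2.3, 2.9]
grip_width: 0.0115
finger_force: 55.0
```

Hard stop confirmed at about 19 N. Backing the push off, then releasing.

Emit:
move_arm(
  travel=[
    [-0.05,0,0],
    [-0.05,0,0],
    [0,0,0],
  ],
  angular=[
    [0,0,0],
    [0,0,0],
    [0,0,0],
  ],
  jaw=[-1,-1,-1],
)

```text
t: 24.6
eef_pos: [0.475, 0.0341, 0.1788]
tcp_rot: [[0.998, 0.058, 0.006], [0.058, -0.998, -0.0], [0.006, 0.0, -1.0]]
contact_force: [-7.8, -2.2, -6.9]
grip_width: 0.0117
finger_force: 55.0
```

Emit:
move_arm(
  travel=[
    [-0.04,0,0.02],
    [0,0,0],
  ],
  angular=[
    [0,-0.04,0],
    [0,0,0],
  ],
  jaw=[-1,-1],
)

```text
t: 24.85
eef_pos: [0.4749, 0.0341, 0.1787]
tcp_rot: [[0.998, 0.058, 0.004], [0.058, -0.998, -0.0], [0.004, 0.0, -1.0]]
contact_force: [-5.2, -1.3, -6.5]
grip_width: 0.0111
finger_force: 55.0
```

Emit:
move_arm(
  travel=[
    [0,0,0],
    [0,0,0],
    [0,0,0],
    [0,0,0],
  ],
  angular=[
    [0,0,0],
    [0,0,0],
    [0,0,0],
    [0,0,0],
  ],
  jaw=[-0.2,-0.2,-0.2,-0.2],
)

```text
t: 25.35
eef_pos: [0.4757, 0.0343, 0.1791]
tcp_rot: [[0.998, 0.059, 0.006], [0.059, -0.998, 0.0], [0.006, 0.0, -1.0]]
contact_force: [-0.3, 0.3, -1.1]
grip_width: 0.0336
finger_force: 0.0
```

Emit:
move_arm(
  travel=[
    [0,0,-0.3],
    [0,0,-0.7],
    [0,0,-0.8],
    [0,0,-0.8],
    [0,0,0],
  ],
  angular=[
    [0,0,0],
    [0,0,0],
    [0,0,0],
    [0,0,0],
    [0,0,0],
  ],
  jaw=[-0.2,-0.2,-0.2,-0.2,-0.2],
)

```text
t: 25.98
eef_pos: [0.4761, 0.0344, 0.2858]
tcp_rot: [[0.998, 0.059, 0.01], [0.059, -0.998, -0.001], [0.01, 0.001, -1.0]]
contact_force: [-0.3, -0.9, -0.1]
grip_width: 0.0347
finger_force: 0.0
```

Emit:
move_arm(
  travel=[
    [0,0.9,0],
    [0,0.9,0],
    [0,0.9,0],
    [0,0.9,0],
    [0,0.9,0],
  ],
  angular=[
    [0,0,0],
    [0,0,0],
    [0,0,0],
    [0,0,0],
    [0,0,0],
  ],
  jaw=[-0.2,-0.2,-0.2,-0.2,-0.2],
)

```text
t: 26.6
eef_pos: [0.4847, -0.1467, 0.2819]
tcp_rot: [[0.998, 0.059, 0.003], [0.059, -0.998, 0.0], [0.003, -0.0, -1.0]]
contact_force: [1.0, 0.7, -0.6]
grip_width: 0.0346
finger_force: 0.0
```

Run:
```python
from h import *
a,A=snap('side','side6'); b,B=snap('top','top6')
c=lambda im,u,v,w,h,f:cv2.resize(im[v:v+h,u:u+w,::-1],None,fx=f,fy=f,interpolation=cv2.INTER_CUBIC)
cv2.imwrite('pics/m6.png',np.hstack([c(a,275,300,50,60,8),c(b,105,230,50,60,8)]))
for n,D,w in(('top',B,(105,155,230,290)),('side',A,(275,340,300,360))):
  P=np.array([dep(n,u,v,D) for u in range(w[0],w[1]) for v in range(w[2],w[3]) if D[v,u]>.1]);Q=P[(P[:,2]>.118)&(P[:,2]<.135)&(P[:,0]<.49)]
  print(n,len(Q),Q.mean(0))
```

```text
top 0 [nan nan nan]
side 67 [0.47503731 0.03642537 0.12655672]<stdin>:7: RuntimeWarning: Mean of empty slice.
  ret = um.true_divide(
```

View pics/m6.png

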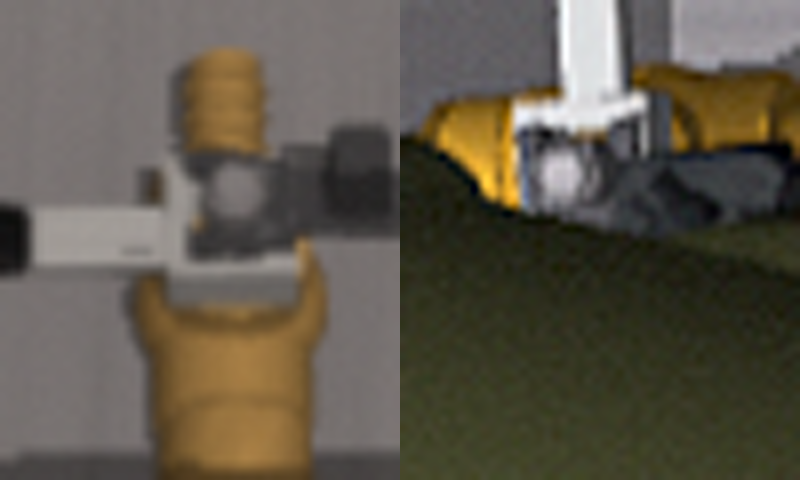

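The side view shows the clip seated in the groove around the spindle at about (304,324), flat on the hub. The fin is 28 mm behind the spindle's axis, which is fully home. The lever lies across the pipe. Handing in.

```bash
python3 -c "
from workcell import ctrl
print(ctrl.close_job())"
```

```text
the job is handed in; nothing more can be done
None
```

The lever is back over the spindle, right down on the valve and lying across the pipe; the clip snapped fully home in the groove (largest sideways push read about 22 N), the gripper let go, and the job was handed in at about 27 s; the hand-in gave no verdict.

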